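# Scrape the kindling chips off the camp table into the bin

## Robot

A 7-joint arm with a two-finger parallel gripper is mounted at the origin on the work surface. World frame = base frame: x ahead of the robot, y to its left, z up, the work surface at z = 0. Lengths are in m, angles in degrees, forces in N, time in s.
With the tool pointing down it reaches from about 0.4 to 0.875 m from the base axis. Payload 6.5 kg.
Tool frame: the origin (TCP) lies on the centre line of the jaws, within the pads' length; the fingertips stand 17 mm ahead of it and the grasp point (between the pads) lies 2 mm behind it; z points along the fingers, y is the line along which they close (so a half turn about z gives the same grasp; the last joint's range is limited). The gripper opens to 85 mm and grips with 20 to 120 N. Pads are 22 mm wide; open, the fingers measure 114 mm over their backs; the gripper's body (76 mm by 85 mm) begins 54 mm behind the grasp point. The pads swing forward as they close: fully open they stand 13 mm farther back than shut.
Start: joints at [72.869, 30.733, -0.252, 88.115, 0.149, 61.152, -4.079], TCP at [0.15, -0.632, 0.248] pointing down, gripper open.
Joint ranges: [-154.64, 154.64], [-21.42, 123.67], [-72.66, 72.17], [13.99, 137.28], [-74.86, 254.86], [10.95, 109.41], [-158.01, 158.01]. Speed limits (degrees/s): [136.94, 136.94, 180, 180, 180, 180, 180].

## Interface

Orientations are given as [roll, pitch, yaw] about the fixed x, y, z axes, in that order (R = Rz(yaw) Ry(pitch) Rx(roll)).
In Python, from workcell import r gives the robot as it stands.
- The arm moves only by the tool play_rows, never from a script. Its argument "commands" is one flat list of numbers, 6 for each row, row after row: the shift along the tool's x, y, z in mm, then the turn, a rotation vector about the tool's x, y, z in rad. A call has 1 to 12 rows; each row shifts and turns the commanded pose from where the row before left it, along the tool's axes as they then stand; what a row does not reach is not made up. A row lasts 1/10 s, in which the tool goes at most 50 mm and 8.59 degrees, less where a joint would pass 70% of its speed; a pose out of reach is approached as far as the arm can. A call is refused whole if a number of a shift passes 50 or a number of a turn 0.15, either way. A call with a gripper value outside its range is refused whole. "fingers" is the closure, from -1 (fully open) to 1 (shut), set as the call begins (left out, the last holds). The fingers move at their own pace and stop on an object; "squeeze" is the grip in N (left out, the last holds). Time passes only in rows, so rows that do not move let the fingers close. It gives the time, the measured TCP pose, the force, the opening and the grip force at its end, in the units of the state.
- r.get_state(): the state, without advancing time (a new reading comes with each control period).
- r.get_image(name): name is "side" or "top"; returns the picture (420x560x3 uint8, red, green, blue); there is no depth.
- r.get_calibration(name): a dict with "fx", "fy", "cx", "cy" (pixels), "dist_coeffs" ([k1, k2, p1, p2, k3] as OpenCV has them; the pictures are not rectified), "xyz" and "orientation" of the camera in the world. Camera axes: x right, y down, z forward; pixel columns grow to the right and rows downward; lengths in m; the calibration is good to about 2 mm. A picture is of the moment at which its call begins. get_calibration takes no time and is no camera call.
- r.job_done(): hands the job in; it is judged then, once.
The state is a dict: "clock": time; "qpos": joint angles; "joint_velocities": joint speeds; "joint_torque": joint torques, N m; "tool_pos": TCP position; "ee_rot": TCP orientation; "contact_force": force on the tool from outside, world axes, zero at the start; "moment": the same for the moment, N m; "finger_gap": finger opening in m; "grip_force": force on a finger pad.
Only numpy, scipy, OpenCV 4.12 (cv2) and the standard library are available. Lean on these libraries where they do the work, as an engineer would, in place of code of your own. Each camera call takes 0.05 s, during which the arm holds its last target. There are 200 camera calls.

## Task

Raise the lid of the green kindling bin nearly to its stop, so that its stay props it open, and set the scraper block, which is kept on end in the bamboo caddy, on the steel camp table with its steel shoe face flat down. Then, holding the scraper with its shoe down, wipe all four wood chips off the table's edge into the bin, without touching the chips with the hand itself. Leave the lid propped and the scraper standing on its shoe on the table top, and do not disturb the stove, bowl or mug.

Things in the scene. Friction and masses are not known exactly. Their poses are not given: they have to be found in the camera images.
- table_top (a point): centre of the top face of a low camp table fixed to the counter; top 290 (along its x) x 400 (along its y) mm, flat, 120 mm above the counter, steel between two flush wooden rails that run along y; z up. The chips lie scattered between the -y end and y = +45 mm; from there to the +y end the top is free
- drop_edge (a point): middle of the top edge of the table at its -y end; the bin stands against this edge (2 mm gap). Axes as the table's
- bin: green sheet-metal bin fixed to the counter, 300 (x) x 170 (y) x 104 (z) mm, walls 3 mm, its rim 16 mm below the table top. Origin: centre of its underside. x, y parallel to the table's; a few sticks of kindling 16 mm high lie in it
- lid (a joint): angle of the bin's lid in rad: 0 shut, 1.35 fully up at its stop. It turns about the hinge's +x axis, so that the +y side next to the table rises; a brass quadrant stay with a friction clamp holds it at any angle (about 6 N at the handle to raise it; the lid weighs 0.35 kg)
- lid_hinge (a point): point on the hinge axis at mid-length, on the bin's -y rim, 104 mm above the counter; fixed in the lid: x along the hinge, y across the lid towards the handle, z out of the lid's top face
- lid_handle (a point): middle of the lid's handle, a round steel bar 12 mm thick and 110 mm long parallel to the hinge, its axis 32 mm above the lid's top face, 135 mm from the hinge axis along the lid and 37 mm along its z; same axes as lid_hinge. The lid is 170 mm from hinge to free edge
- caddy: bamboo utensil caddy fixed to the counter, 172 (x) x 64 (y) x 75 (z) mm, origin at the centre of its underside. Its +x pocket, 95 x 54 mm inside, with a floor 6 mm thick, holds the scraper; two utensils up to 190 mm high stand in the -x pocket, between x = -39 and -72 mm
- scraper_mid (a point): centre of the scraper block, 140 (its x) x 36 (its y) x 75 (its z) mm, about 0.3 kg: a beech block 28 mm thick over a steel shoe 36 mm thick that takes the lowest 20 mm of its z. z points from the shoe face to the top of the grip, so in use z is up and the centre is 37.5 mm above the surface; it stands by itself on the shoe face. It starts standing on end in the caddy: its x points down, its z along the caddy's +x, its upper end about 146 mm above the counter
- chip1_mid (a point): centre of a loose wood chip, 68 (x) x 26 (y) x 9 (z) mm, flat on the table top
- chip2_mid (a point): centre of a loose wood chip, 60 x 28 x 9 mm, flat on the table top
- chip3_mid (a point): centre of a loose wood chip, 64 x 26 x 9 mm, flat on the table top
- chip4_mid (a point): centre of a loose wood chip, 62 x 24 x 9 mm, flat on the table top
- camp_table: the camp table; origin on the counter under the middle of its top, 120 mm below the top face, axes as table_top
- scraper: the scraper block; origin at the centre of its steel shoe face, axes as scraper_mid
- chip1: chip 1, origin at its underside
- chip2: chip 2, origin at its underside
- chip3: chip 3, origin at its underside
- chip4: chip 4, origin at its underside
- stove: bystander: purple gas canister, 108 mm across, with a burner, 150 mm high in all; origin at its underside
- bowl: bystander: copper bowl, 120 mm across, 50 mm high; origin at its underside
- mug: bystander: steel mug, 86 mm across, 90 mm high, handle to its +y; origin at its underside
Mind the look-alikes: they are no part of the job. There is more than one size of the scraper; the job needs the largest.

How it is judged (in metres and radians):
On the way, in this order (a step that is already met when the one before it is completed fails the run):
1. the lid is propped up and the scraper is on the table top, its shoe face flat down on it, with every chip still on the table (value of joint lid above 1.1 rad and angle between scraper's own z axis and vertical below 0.15 rad and z of scraper in the frame of camp_table between 0.11 and 0.13 m and x of scraper_mid in the frame of camp_table between -0.14 and 0.14 m and y of scraper_mid in the frame of camp_table between -0.2 and 0.2 m and z of each of chip1_mid, chip2_mid, chip3_mid, chip4_mid in the frame of camp_table above 0.11 m), for 0.2 s.
2. all four chips are in the bin, the scraper still shoe down (x of chip1_mid in the frame of bin between -0.147 and 0.147 m and y of chip1_mid in the frame of bin between -0.083 and 0.083 m and z of each of chip1_mid, chip2_mid, chip3_mid, chip4_mid in the frame of bin below 0.09 m and x of chip2_mid in the frame of bin between -0.147 and 0.147 m and y of chip2_mid in the frame of bin between -0.083 and 0.083 m and x of chip3_mid in the frame of bin between -0.147 and 0.147 m and y of chip3_mid in the frame of bin between -0.083 and 0.083 m and x of chip4_mid in the frame of bin between -0.147 and 0.147 m and y of chip4_mid in the frame of bin between -0.083 and 0.083 m and angle between scraper's own z axis and vertical below 0.35 rad), for 0.2 s.
At the end, for the whole second after the job is handed in: All four chips lie at rest in the bin, below its rim; the lid stands propped (above 1.1 rad); the scraper rests, released and still, on the camp table's top, standing on its shoe (z axis within 0.15 rad of vertical) (x of chip1_mid in the frame of bin between -0.147 and 0.147 m and y of chip1_mid in the frame of bin between -0.083 and 0.083 m and z of each of chip1_mid, chip2_mid, chip3_mid, chip4_mid in the frame of bin below 0.09 m and x of chip2_mid in the frame of bin between -0.147 and 0.147 m and y of chip2_mid in the frame of bin between -0.083 and 0.083 m and x of chip3_mid in the frame of bin between -0.147 and 0.147 m and y of chip3_mid in the frame of bin between -0.083 and 0.083 m and x of chip4_mid in the frame of bin between -0.147 and 0.147 m and y of chip4_mid in the frame of bin between -0.083 and 0.083 m and linear speed of each of chip1, chip2, chip3, chip4 below 0.03 m/s and value of joint lid above 1.1 rad and x of scraper_mid in the frame of camp_table between -0.14 and 0.14 m and y of scraper_mid in the frame of camp_table between -0.2 and 0.2 m and angle between scraper's own z axis and vertical below 0.15 rad and z of scraper in the frame of camp_table between 0.11 and 0.13 m and linear speed of scraper below 0.02 m/s); the robot touches nothing.
It fails at once if the robot touches a chip itself (0.3 N or more) (contact force between any of the fingers, the arm and chip1 above 0.3 N or contact force between any of the fingers, the arm and chip2 above 0.3 N or contact force between any of the fingers, the arm and chip3 above 0.3 N or contact force between any of the fingers, the arm and chip4 above 0.3 N).
It fails at once if the stove, bowl or mug is shifted more than 30 mm or tipped (distance of any of stove, bowl, mug from where it was at the start of the episode above 0.03 m or angle between any of stove, bowl, mug's own z axis and vertical above 0.3 rad).
It also fails if it takes over 72 s, if anything falls off the work surface, if the arm or the gripper's body presses on something with over 40 N, if the wrist force passes 120 N, or if a joint passes its speed limit or range.

## Working session

There is one attempt and no reset: what is moved stays moved. The work goes in short steps, Python scripts to look and compute and a tool call to move; the robot and the scene stay as the last step left them, time stands still between calls to the robot, and variables do not carry over. Pictures are saved under pics/ and viewed, at most 12 in all, crops included, and the job is handed in when it is done.

Besides the shell and the picture viewer there is one more tool, called by a JSON object that holds its "fn" and its "kwargs". play_rows: Moves the arm, as the interface text tells. Its arguments: {"type":"object","properties":{"commands":{"type":"array"},"fingers":{"type":"number"},"squeeze":{"type":"number"}},"required":["commands"]}

```bash
mkdir -p pics; ls; python3 - <<'E'
from workcell import r
import cv2
for n in("side","top"):
    im=r.get_image(n); cv2.imwrite(f"pics/{n}0.png",im[:,:,::-1]); c=r.get_calibration(n); print(n,c)
print(r.get_state())
E
```

```text
pics
side {'fx': 483.58633747784944, 'fy': 483.58633747784944, 'cx': 277.9513067911847, 'cy': 214.6322392999119, 'dist_coeffs': array([-0.02433997,  0.        ,  0.        ,  0.        ,  0.        ]), 'xyz': array([0.33021248, 1.14013825, 1.27597947]), 'orientation': array([-134.54653295,    0.44308061, -172.83136572])}
top {'fx': 484.6920670734362, 'fy': 484.6920670734362, 'cx': 281.0808352895328, 'cy': 208.98063904055417, 'dist_coeffs': array([-0.05735705,  0.        ,  0.        ,  0.        ,  0.        ]), 'xyz': array([0.29081608, 0.00411606, 1.50509636]), 'orientation': array([-172.05352072,   -0.59922372,  -88.36395751])}
{'clock': 0.1, 'qpos': array([72.86472504, 30.77227178, -0.25323953, 88.16461995,  0.14566885,
       61.15265411, -4.08166361]), 'joint_velocities': array([ 0.1279589 , -0.03669827, -0.08990732, -0.17308191, -0.06303806,
       -0.00869598,  0.02164626]), 'joint_torque': array([ 3.02652537e-03, -5.84564888e+01,  1.05185732e+00, -2.59777880e+01,
        1.25618884e-02,  4.58764000e-03, -2.46220606e-05]), 'tool_pos': array([ 0.14986692, -0.63193029,  0.24751369]), 'ee_rot': array([-1.79910859e+02,  4.27474202e-03,  1.33416827e+01]), 'contact_force': array([ 0.03590422,  0.08238531, -0.03667351]), 'moment': array([-0.00309077, -0.0511202 ,  0.05753582]), 'grip_force': 0.0, 'finger_gap': 0.0853233956530176}
```

View pics/top0.png

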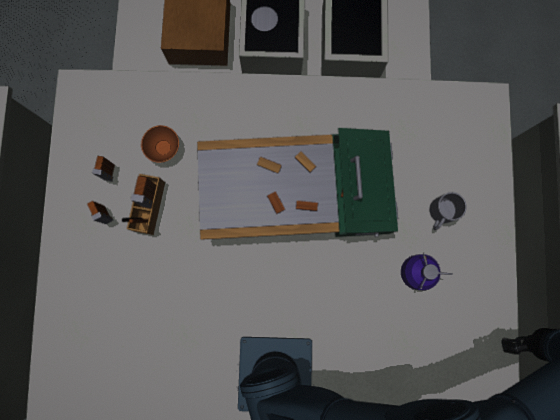

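View pics/side0.png

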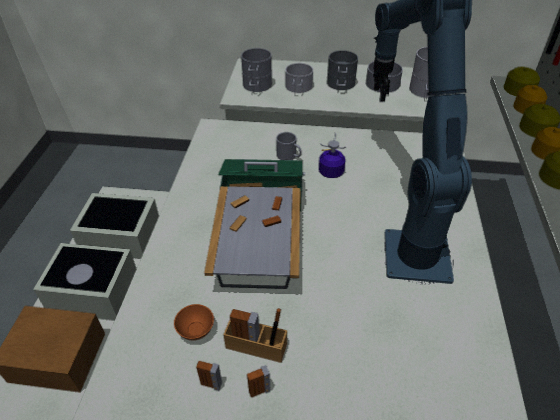

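Top view: image up is world +x and left is +y. The table spans px (197–338, 137–238), the green lid is at its right with its handle near (359,178), and the four chips are near (269,164), (305,161), (276,202) and (307,206). The caddy with the scraper is at (146,200), with two decoy scrapers to its left.

```bash
cat > h.py <<'E'
from workcell import r
import cv2, numpy as np
from scipy.spatial.transform import Rotation as R
def ray(n,px):
    c=r.get_calibration(n); K=np.array([[c['fx'],0,c['cx']],[0,c['fy'],c['cy']],[0,0,1]])
    u=cv2.undistortPoints(np.array(px,float).reshape(-1,1,2),K,c['dist_coeffs']).reshape(-1,2)
    d=np.c_[u,np.ones(len(u))]@R.from_euler('xyz',c['orientation'],degrees=True).as_matrix().T
    return c['xyz'],d
def plane(n,px,z):
    o,d=ray(n,px); return o+d*((z-o[2])/d[:,2])[:,None]
def rects(mask,amin=20):
    cs,_=cv2.findContours(mask.astype(np.uint8),cv2.RETR_EXTERNAL,cv2.CHAIN_APPROX_NONE)
    return [c[:,0,:] for c in cs if cv2.contourArea(c)>amin]
def hsv(n):
    im=r.get_image(n); return im,cv2.cvtColor(im,cv2.COLOR_RGB2HSV).astype(int)
E
python3 - <<'E'
from h import *
im,h=hsv("top")
H,S,V=h[...,0],h[...,1],h[...,2]
br=(H<25)&(S>90)&(V>50); br[:120]=0; br[250:]=0
for c in rects(br):
    for z in ([0.12] if c[:,0].min()<330 and len(c)>100 else [0.129,0.146] ):
        w=plane("top",c,z)[:,:2].astype(np.float32)
        rc=cv2.minAreaRect(w*1000); print("br",c.mean(0).round(0),z,np.round(rc[0],1),np.round(rc[1],1),round(rc[2],1), "px",c.min(0),c.max(0))
        if len(c)>100: print(cv2.boxPoints(rc).round(0).tolist())
g=(H>60)&(H<95)&(S>120)&(V>30); g[:110]=0; g[250:]=0
for c in rects(g,500):
    w=plane("top",c,0.11)[:,:2].astype(np.float32)*1000; rc=cv2.minAreaRect(w); print("green",rc,cv2.boxPoints(rc).round(0).tolist())
hd=(S<90)&(V>60);hd=hd&False|((S<90)&(V>60)); m=np.zeros_like(hd); m[145:212,346:380]=hd[145:212,346:380]
for c in rects(m): 
    w=plane("top",c,0.141)[:,:2].astype(np.float32)*1000; print("handle",cv2.minAreaRect(w))
cv2.imwrite("pics/c1.png",np.vstack([cv2.resize(im[120:250,80:280,::-1],(800,520),interpolation=cv2.INTER_CUBIC)]))
E
```

```text
br [269. 231.] 0.12 [421.1  27.2] [ 27.5 397.4] 4.8 px [200 223] [338 238]
[[391.0, 224.0], [424.0, -172.0], [452.0, -170.0], [418.0, 226.0]]
br [306. 205.] 0.129 [495.8 -77.4] [59.5 22.8] 86.0 px [296 201] [317 210]
br [306. 205.] 0.146 [493.3 -76.4] [58.8 22.6] 86.0 px [296 201] [317 210]
br [ 92. 208.] 0.129 [470.9 539.1] [36.3 17.9] 30.7 px [ 88 201] [ 97 214]
br [ 92. 208.] 0.146 [468.7 532.5] [35.9 17.7] 30.7 px [ 88 201] [ 97 214]
br [276. 202.] 0.129 [502.5  11.7] [57.5 26.3] 30.4 px [268 192] [284 212]
br [276. 202.] 0.146 [499.9  11.6] [56.8 25.9] 30.4 px [268 192] [284 212]
br [143. 204.] 0.12 [489.8 396.4] [ 63.5 167.2] 81.6 px [127 174] [159 233]
[[403.0, 377.0], [568.0, 353.0], [577.0, 416.0], [412.0, 440.0]]
br [269. 164.] 0.129 [612.   34.6] [65.5 25.8] 70.0 px [257 157] [280 172]
br [269. 164.] 0.146 [608.1  34.2] [64.7 25.4] 70.0 px [257 157] [280 172]
br [ 99. 162.] 0.129 [605.4 531.4] [18.2 38. ] 82.3 px [ 95 156] [103 168]
br [ 99. 162.] 0.146 [601.5 524.9] [17.9 37.5] 82.3 px [ 95 156] [103 168]
br [305. 162.] 0.129 [624.9 -70.3] [60.6 23.1] 45.9 px [295 152] [315 171]
br [305. 162.] 0.146 [620.7 -69.4] [59.8 22.8] 45.9 px [295 152] [315 171]
br [265. 142.] 0.12 [682.8  47.9] [ 25.6 395.9] 4.8 px [198 135] [332 149]
[[654.0, 244.0], [686.0, -150.0], [712.0, -148.0], [679.0, 246.0]]
br [160. 143.] 0.12 [669.2 358.4] [111.3 110.1] 29.1 px [141 125] [178 162]
[[594.0, 379.0], [647.0, 283.0], [745.0, 337.0], [691.0, 434.0]]
green ((581.456298828125, -247.2832794189453), (312.6401672363281, 166.5845947265625), 4.597764015197754) [[419.0, -177.0], [432.0, -343.0], [744.0, -318.0], [731.0, -152.0]]
handle ((582.9935302734375, -224.64862060546875), (120.74626922607422, 13.186040878295898), 4.361385822296143)
```

View pics/c1.png

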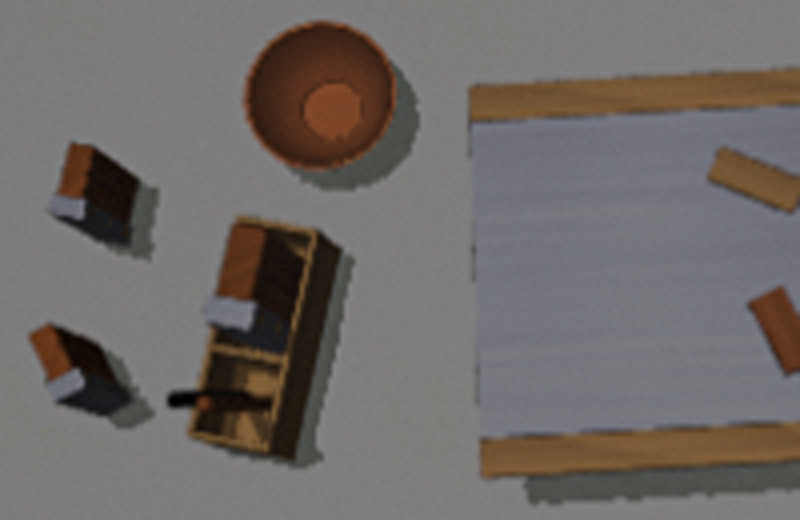

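The crop shows the scraper's upper end: the wood at crop (218–268, 223–300) and the shoe at (206–256, 297–328). The handle and lid look about 8% too big for a shut lid, so I triangulate with the side view.

```bash
cat >> h.py <<'E'
def tri(p1,p2):
    o1,d1=ray("top",[p1]);o2,d2=ray("side",[p2]);d1=d1[0]/np.linalg.norm(d1);d2=d2[0]/np.linalg.norm(d2)
    s=np.linalg.lstsq(np.c_[d1,-d2],o2-o1,rcond=None)[0]; a=o1+s[0]*d1;b=o2+s[1]*d2
    return ((a+b)/2*1000).round(1),round(np.linalg.norm(a-b)*1000,1)
E
python3 - <<'E'
from h import *
im,h=hsv("top");S,V=h[...,1],h[...,2]
m=np.zeros(S.shape,bool);m[145:212,346:380]=((S<90)&(V>60))[145:212,346:380]
c=max(rects(m),key=len);b=cv2.boxPoints(cv2.minAreaRect(c.astype(np.float32)));print("handle px",b.round(1).tolist())
q=np.array([[240,223],[268,226],[250,300],[218,295],[206,297],[256,301],[250,328],[206,322]])/4+[80,120]
print((plane("top",q,.146)*1000).round(0)[:,:2].tolist())
s=r.get_image("side")
a=cv2.resize(s[150:210,200:320,::-1],(600,300),interpolation=cv2.INTER_CUBIC)
b=cv2.resize(s[300:360,190:310,::-1],(600,300),interpolation=cv2.INTER_CUBIC)
cv2.imwrite("pics/c2.png",np.vstack([a,b]))
E
```

```text
handle px [[354.29998779296875, 156.10000610351562], [358.8999938964844, 155.8000030517578], [362.29998779296875, 196.89999389648438], [357.79998779296875, 197.3000030517578]]
[[565.0, 402.0], [563.0, 382.0], [509.0, 391.0], [512.0, 414.0], [510.0, 423.0], [509.0, 387.0], [489.0, 390.0], [492.0, 421.0]]
```

View pics/c2.png

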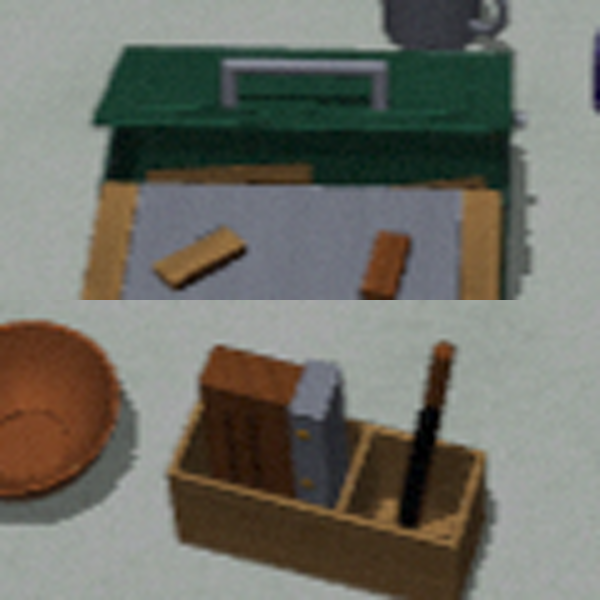

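The side crop shows the lid already partly open. Handle bar ends are at side px (244.6,163.3) and (277,163.8), and the lid's free edge runs from (219,174.4) to (302.4,175.6). The scraper's shoe faces the robot.

```bash
python3 - <<'E'
from h import *
A=tri([356.6,156.3],[244.8,163.5]);B=tri([360,196.8],[276.8,164.2]);print("handle",A,B)
print("edge",tri([338.5,128.5],[219,174.5]),tri([341,235.5],[302.4,175.6]))
H=(A[0]+B[0])/2; 
t=np.radians(4.8);ex=np.array([np.cos(t),np.sin(t)]);ey=np.array([-ex[1],ex[0]])
C=np.array([551.5,37.5]);hin=C-ey*372;print("hinge",hin,"H",H)
d=H[:2]-hin; print("handle rel x,y,z",d@ex,d@ey,H[2]-104,"theta",np.degrees(np.arctan2(H[2]-104,d@ey)-np.arctan2(37,135)))
# scraper upper end corners via triangulation: px top (crop1) vs side (crop2)
for p,q in [((240,223),(215,347)),((268,226),(203,380)),((250,328),(332,410)),((256,301),(293,400)),((206,322),(340,370))]:
    print(tri(np.array(p)/4+[80,120],(np.array(q)-[0,300])/5+[190,300]))
# bystanders rough
print("stove",plane("top",[[421,272]],.12)*1000,"mug",plane("top",[[450,208]],.09)*1000)
E
```

```text
handle (array([ 631.1, -212.7,  179.4]), np.float64(2.1)) (array([ 515.7, -222.9,  178.7]), np.float64(2.7))
edge (array([ 717.2, -163.1,  160.2]), np.float64(1.0)) (array([ 412.4, -171.6,  176.5]), np.float64(9.0))
hinge [ 582.62815772 -333.19534364] H [ 573.4  -217.8   179.05]
handle rel x,y,z 0.4602402148240393 115.76282826462383 75.05000000000001 theta 17.62875747425325
(array([559.5, 398.1, 159. ]), np.float64(5.3))
(array([569.2, 390.8, 113.3]), np.float64(1.1))
(array([493.8, 399.7, 110.4]), np.float64(0.9))
(array([515.2, 396.5, 111.1]), np.float64(1.9))
(array([486.5, 413.3, 172. ]), np.float64(4.1))
stove [[ 314.66486376 -409.90975793  120.        ]] mug [[ 506.76204655 -508.29016301   90.        ]]
```

The lid stands at about 18° and the handle is at (573,-217,179) mm, 140 mm from the hinge as expected. I move above the handle.

{"fn": "play_rows", "kwargs": {"commands": [0, 0, 0, 0, 0, 0.149, 38, -31.5, 0, 0, 0, 0, 38, -31.5, 0, 0, 0, 0, 38, -31.5, 0, 0, 0, 0, 38, -31.5, 0, 0, 0, 0, 38, -31.5, 0, 0, 0, 0, 38, -31.5, 0, 0, 0, 0, 38, -31.5, 0, 0, 0, 0, 38, -31.5, 0, 0, 0, 0, 38, -31.5, 0, 0, 0, 0, 38, -31.5, 0, 0, 0, 0, 38, -31.5, 0, 0, 0, 0], "fingers": -1, "squeeze": 40}}

```text
clock: 1.45
tool_pos: [0.5386, -0.2507, 0.2484]
ee_rot: [180.0, -0.0, 4.8]
contact_force: [1.2, -2.0, 0.5]
finger_gap: 0.0854
grip_force: 0.0
```

{"fn": "play_rows", "kwargs": {"commands": [37, -31, 0, 0, 0, 0, 0, 0, 20, 0, 0, 0, 0, 0, 20, 0, 0, 0, 0, 0, 20, 0, 0, 0, 0, 0, 3, 0, 0, 0, 0, 0, 0, 0, 0, 0]}}

```text
clock: 2.05
tool_pos: [0.5714, -0.2182, 0.185]
ee_rot: [-180.0, 0.1, 4.8]
contact_force: [0.8, 0.0, 0.6]
finger_gap: 0.0848
grip_force: 0.0
```

{"fn": "play_rows", "kwargs": {"commands": [0, 0, 0, 0, 0, 0, 0, 0, 0, 0, 0, 0, 0, 0, 0, 0, 0, 0, 0, 0, 0, 0, 0, 0, 0, 0, 0, 0, 0, 0, 0, 0, 0, 0, 0, 0, 0, 0, 0, 0, 0, 0, 0, 0, 0, 0, 0, 0], "fingers": 1}}

```text
clock: 2.85
tool_pos: [0.5717, -0.216, 0.1854]
ee_rot: [-179.9, 0.0, 4.9]
contact_force: [-2.4, 5.5, 3.1]
finger_gap: 0.0102
grip_force: 39.0
```

{"fn": "play_rows", "kwargs": {"commands": [0, 7.1, -10, 0, 0, 0, 0, 7.9, -9.3, 0, 0, 0, 0, 8.7, -8.5, 0, 0, 0, 0, 9.4, -7.8, 0, 0, 0, 0, 10.1, -6.9, 0, 0, 0, 0, 10.6, -6, 0, 0, 0]}}

```text
clock: 3.45
tool_pos: [0.5761, -0.2676, 0.2336]
ee_rot: [-179.6, 0.1, 5.0]
contact_force: [-1.3, 8.5, -0.3]
finger_gap: 0.0102
grip_force: 38.9
```

{"fn": "play_rows", "kwargs": {"commands": [0, 11.2, -5.1, 0, 0, 0, 0, 11.5, -4.1, 0, 0, 0, 0, 11.8, -3, 0, 0, 0, 0, 12, -2.1, 0, 0, 0, 0, 12.2, -0.9, 0, 0, 0, 0, 0, 0, 0, 0, 0, 0, 0, 0, 0, 0, 0]}}

```text
clock: 4.15
tool_pos: [0.5818, -0.3309, 0.2502]
ee_rot: [180.0, -0.1, 4.8]
contact_force: [-0.3, -0.5, 5.5]
finger_gap: 0.01
grip_force: 41.0
```

{"fn": "play_rows", "kwargs": {"commands": [0, 0, 0, 0, 0, 0, 0, 0, 0, 0, 0, 0, 0, 0, 0, 0, 0, 0, 0, 0, 0, 0, 0, 0], "fingers": 0.5}}

```text
clock: 4.55
tool_pos: [0.581, -0.3303, 0.2487]
ee_rot: [-180.0, 0.0, 4.8]
contact_force: [-0.3, 0.1, -0.1]
finger_gap: 0.021
grip_force: 0.0
```

{"fn": "play_rows", "kwargs": {"commands": [0, 0, -10, 0, 0, 0, 0, 0, -20, 0, 0, 0, 0, 0, -30, 0, 0, 0, 0, 0, -30, 0, 0, 0]}}

```text
clock: 4.95
tool_pos: [0.581, -0.3302, 0.3405]
ee_rot: [-180.0, 0.0, 4.8]
contact_force: [-0.4, 0.0, 0.3]
finger_gap: 0.021
grip_force: 0.0
```

```bash
python3 - <<'E'
from h import *
s=r.get_image("side");t=r.get_image("top");print(r.get_state()['qpos'].round(1))
cv2.imwrite("pics/c3.png",np.vstack([cv2.resize(s[130:270,190:330,::-1],(420,420)),]))
cv2.imwrite("pics/c3.png",np.hstack([cv2.resize(s[110:250,190:330,::-1],(400,400)),cv2.resize(t[110:250,300:440,::-1],(400,400))]))
# caddy rim corners
q=np.array([[238,215],[317,230],[268,458],[190,437]])/4+[80,120]
w=plane("top",q,.075)*1000;print(w.round(0)[:,:2].tolist(),w.mean(0).round(0))
E
```

```text
[ 30.   28.6  -6.5  78.2   3.3  72.9 -61.8]
[[585.0, 425.0], [575.0, 364.0], [403.0, 390.0], [416.0, 449.0]] [495. 407.  75.]
```

View pics/c3.png

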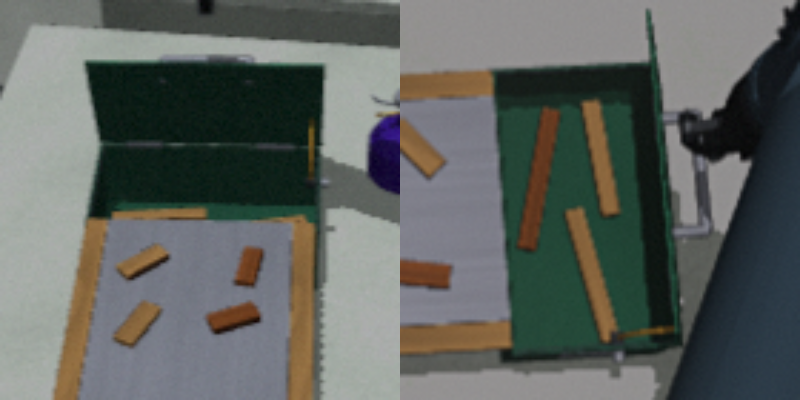

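The lid is propped: in both views it stands nearly edge-on behind the open bin. Moving to the caddy.

{"fn": "play_rows", "kwargs": {"commands": [2, -49, 0, 0, 0, 0, 2, -49, 0, 0, 0, 0, 2, -49, 0, 0, 0, 0, 2, -49, 0, 0, 0, 0, 2, -49, 0, 0, 0, 0, 2, -49, 0, 0, 0, 0, 2, -49, 0, 0, 0, 0, 2, -49, 0, 0, 0, 0, 2, -49, 0, 0, 0, 0, 2, -49, 0, 0, 0, 0, 2, -49, 0, 0, 0, 0, 2, -49, 0, 0, 0, 0], "fingers": -1}}

```text
clock: 6.25
tool_pos: [0.5555, 0.2594, 0.3392]
ee_rot: [180.0, -0.0, 4.8]
contact_force: [0.7, -0.0, 0.0]
finger_gap: 0.085
grip_force: 0.0
```

{"fn": "play_rows", "kwargs": {"commands": [0, -46, 0, 0, 0, 0, 0, -46, 0, 0, 0, 0, 0, -46, 0, 0, 0, 0, 0, 0, 0, 0, 0, -0.146, 0, 0, 0, 0, 0, -0.146, 0, 0, 0, 0, 0, -0.146, 0, 0, 0, 0, 0, -0.146, 0, 0, 0, 0, 0, -0.146, 0, 0, 0, 0, 0, -0.146, 0, 0, 0, 0, 0, -0.146, 0, 0, 0, 0, 0, -0.146, 0, 0, 0, 0, 0, -0.146]}}

```text
clock: 7.45
tool_pos: [0.5443, 0.395, 0.3389]
ee_rot: [-180.0, 0.0, 80.4]
contact_force: [0.1, -0.2, -0.1]
finger_gap: 0.0853
grip_force: 0.0
```

{"fn": "play_rows", "kwargs": {"commands": [0, 0, 0, 0, 0, -0.146, 0, 0, 0, 0, 0, -0.146, 0, 0, 0, 0, 0, -0.146, 0, 0, 0, 0, 0, -0.146, 0, 0, 0, 0, 0, -0.146, 0, 0, 0, 0, 0, -0.146, 0, 0, 0, 0, 0, -0.146, 0, 0, 0, 0, 0, -0.146, 0, 0, 0, 0, 0, -0.146, 0, 0, 0, 0, 0, -0.146, 0, 0, 0, 0, 0, -0.146, 0, 0, 0, 0, 0, 0]}}

```text
clock: 8.65
tool_pos: [0.5444, 0.3948, 0.3387]
ee_rot: [-180.0, -0.0, 172.2]
contact_force: [-0.0, 0.3, -0.2]
finger_gap: 0.0852
grip_force: 0.0
```

{"fn": "play_rows", "kwargs": {"commands": [0, 0, 40, 0, 0, 0, 0, 0, 40, 0, 0, 0, 0, 0, 40, 0, 0, 0, 0, 0, 40, 0, 0, 0, 0, 0, 40, 0, 0, 0, 0, 0, 29, 0, 0, 0, 0, 0, 0, 0, 0, 0]}}

```text
clock: 9.35
tool_pos: [0.5425, 0.3926, 0.1054]
ee_rot: [-179.6, -0.3, 171.9]
contact_force: [-0.4, 0.2, -0.3]
finger_gap: 0.0851
grip_force: 0.0
```

{"fn": "play_rows", "kwargs": {"commands": [0, 0, 0, 0, 0, 0, 0, 0, 0, 0, 0, 0, 0, 0, 0, 0, 0, 0, 0, 0, 0, 0, 0, 0, 0, 0, 0, 0, 0, 0, 0, 0, 0, 0, 0, 0, 0, 0, 0, 0, 0, 0], "fingers": 1, "squeeze": 100}}

```text
clock: 10.05
tool_pos: [0.5452, 0.3967, 0.112]
ee_rot: [179.8, 0.1, 172.1]
contact_force: [1.3, 1.3, 7.4]
finger_gap: 0.0266
grip_force: 97.0
```

{"fn": "play_rows", "kwargs": {"commands": [0, 0, -20, 0, 0, 0, 0, 0, -40, 0, 0, 0, 0, 0, -40, 0, 0, 0, 0, 0, -40, 0, 0, 0, 0, 0, -40, 0, 0, 0, 0, 0, -40, 0, 0, 0, 0, 0, -20, 0, 0, 0, 0, 0, 0, 0, 0, 0]}}

```text
clock: 10.85
tool_pos: [0.5444, 0.396, 0.3541]
ee_rot: [179.8, 0.2, 172.1]
contact_force: [0.2, 0.6, -3.0]
finger_gap: 0.0266
grip_force: 98.8
```

```bash
python3 - <<'E'
from h import *
s=r.get_image("side");t=r.get_image("top");S=r.get_state();print(S['qpos'].round(1),S['tool_pos'],S['finger_gap'],S['contact_force'],S['moment'])
cv2.imwrite("pics/c4.png",np.hstack([cv2.resize(s[200:400,150:350,::-1],(400,400)),cv2.resize(t[110:310,80:280,::-1],(400,400))]))
E
```

```text
[ -7.8  38.7 -55.1  75.1  31.2  81.8  21.1] [0.54389597 0.39443384 0.34929946] 0.027086571854670158 [-0.36210106 -0.36138325 -4.23098568] [-0.03892623 -0.10390393  0.0072185 ]
```

View pics/c4.png

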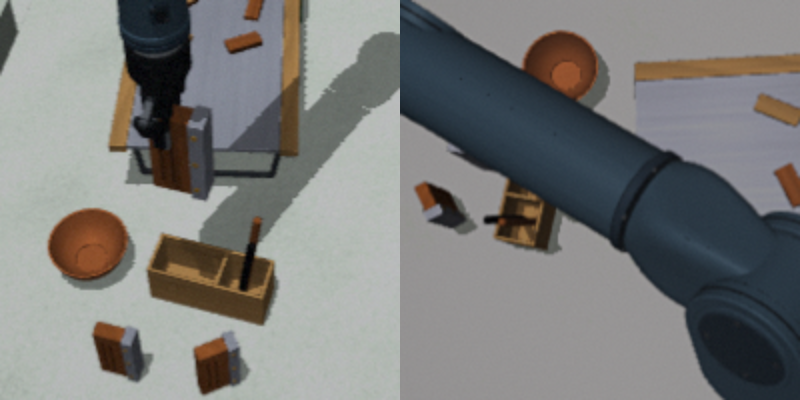

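The left crop shows the scraper held on the wood, hanging straight with the shoe to the right, and the caddy pocket is empty. I move it over the free end of the table and turn it.

{"fn": "play_rows", "kwargs": {"commands": [-7, -41, 0, 0, 0, 0, -7, -41, 0, 0, 0, 0, -7, -41, 0, 0, 0, 0, -7, -41, 0, 0, 0, 0, -5, -41, 0, 0, 0, 0, 0, 0, 0, 0, 0, 0.135, 0, 0, 0, 0, 0, 0.135, 0, 0, 0, 0, 0, 0.135, 0, 0, 0, 0, 0, 0.135, 0, 0, 0, 0, 0, 0.135, 0, 0, 0, 0, 0, 0.135, 0, 0, 0, 0, 0, 0.135]}}

```text
clock: 12.15
tool_pos: [0.5476, 0.1865, 0.3475]
ee_rot: [-179.7, -0.0, 117.6]
contact_force: [0.3, 0.1, -3.2]
finger_gap: 0.027
grip_force: 99.2
```

{"fn": "play_rows", "kwargs": {"commands": [0, 0, 0, 0, 0, 0.135, 0, 0, 0, 0, 0, 0.135, 0, 0, 0, 0, 0, 0.135, 0, 0, 0, 0, -0.14, 0, 0, 0, 0, 0, -0.14, 0, 0, 0, 0, 0, -0.14, 0]}}

```text
clock: 12.75
tool_pos: [0.5483, 0.1867, 0.3488]
ee_rot: [-179.9, 24.4, 94.7]
contact_force: [0.3, -0.6, -4.6]
finger_gap: 0.0268
grip_force: 99.4
```

```bash
python3 - <<'E'
from h import *
S=r.get_state();print(S['qpos'].round(1),S['tool_pos'],S['ee_rot'])
E
```

```text
[ -9.8  28.9 -36.2  85.9  35.   88.5 -46.8] [0.54833677 0.18669395 0.34876766] [-179.91100928   24.44867976   94.73728046]
```

{"fn": "play_rows", "kwargs": {"commands": [0, 0, 0, 0, -0.14, 0, 0, 0, 0, 0, -0.14, 0, 0, 0, 0, 0, -0.14, 0, 0, 0, 0, 0, -0.14, 0]}}

```text
clock: 13.15
tool_pos: [0.5483, 0.1878, 0.348]
ee_rot: [-179.7, 56.5, 95.1]
contact_force: [0.4, -0.8, -4.6]
finger_gap: 0.0268
grip_force: 99.6
```

```bash
python3 - <<'E'
from h import *
S=r.get_state();print(S['qpos'].round(1),S['tool_pos'],S['ee_rot'])
E
```

```text
[-28.6  39.9 -25.2  81.5  50.7 109.2 -54.7] [0.54826336 0.18781281 0.34797954] [-179.6875069    56.47918199   95.09104006]
```

{"fn": "play_rows", "kwargs": {"commands": [0, 0, 0, -0.117, 0, -0.077, 0, 0, 0, -0.117, 0, -0.077, 0, 0, 0, -0.117, 0, -0.077, 0, 0, 0, -0.117, 0, -0.077, 0, 0, 0, 0, 0, 0]}}

```text
clock: 13.65
tool_pos: [0.5461, 0.1861, 0.348]
ee_rot: [-179.8, 56.2, 127.3]
contact_force: [-0.5, -0.3, -4.0]
finger_gap: 0.0268
grip_force: 99.8
```

```bash
python3 - <<'E'
from h import *
S=r.get_state();print(S['qpos'].round(1),S['tool_pos'],S['ee_rot'])
E
```

```text
[-26.   27.8 -31.9 103.6  64.7  89.5 -44.9] [0.54612935 0.18610446 0.34797814] [-179.83451778   56.22248824  127.25546224]
```

{"fn": "play_rows", "kwargs": {"commands": [0, 0, 0, 0, -0.14, 0, 0, 0, 0, 0, -0.14, 0, 0, 0, 0, 0, -0.14, 0, 0, 0, 0, 0, -0.14, 0, 0, 0, 0, 0, -0.03, 0, 0, 0, 0, 0, 0, 0]}}

```text
clock: 14.25
tool_pos: [0.5486, 0.1882, 0.3474]
ee_rot: [26.5, 89.9, -26.7]
contact_force: [0.7, 0.5, -3.8]
finger_gap: 0.0271
grip_force: 100.0
```

```bash
python3 - <<'E'
from h import *
S=r.get_state();print(S['qpos'].round(1),S['tool_pos'],S['ee_rot'])
print(R.from_euler('xyz',S['ee_rot'],degrees=True).as_matrix().round(3))
E
```

```text
[-43.8  42.5 -15.8 106.2  79.2 108.7 -61.1] [0.54861309 0.18815886 0.34735548] [ 26.52285946  89.89616907 -26.65212046]
[[ 0.002  0.8    0.599]
 [-0.001  0.599 -0.8  ]
 [-1.     0.001  0.002]]
```

{"fn": "play_rows", "kwargs": {"commands": [0, 0, 0, -0.14, 0, 0, 0, 0, 0, -0.14, 0, 0, 0, 0, 0, -0.1, 0, 0, 25, 0, 0, 0, 0, 0, 25, 0, 0, 0, 0, 0, 25, 0, 0, 0, 0, 0, 25, 0, 0, 0, 0, 0, 0, 0, 0, 0, 0, 0]}}

```text
clock: 15.05
tool_pos: [0.5493, 0.1875, 0.2471]
ee_rot: [116.0, 89.9, 84.6]
contact_force: [-0.6, -0.2, -3.2]
finger_gap: 0.027
grip_force: 100.0
```

```bash
python3 - <<'E'
from h import *
S=r.get_state();print(S['qpos'].round(1),S['tool_pos'],S['ee_rot'])
print(R.from_euler('xyz',S['ee_rot'],degrees=True).as_matrix().round(3))
s=r.get_image("side");t=r.get_image("top")
cv2.imwrite("pics/c5.png",np.hstack([cv2.resize(s[150:350,150:350,::-1],(400,400)),cv2.resize(t[110:310,140:340,::-1],(400,400))]))
E
```

```text
[-43.9  48.8 -16.3 121.9  96.  101.2 -78.7] [0.54933241 0.18752717 0.24708459] [116.03354918  89.88228278  84.57027103]
[[ 0.     0.522  0.853]
 [ 0.002  0.853 -0.522]
 [-1.     0.002 -0.001]]
```

View pics/c5.png

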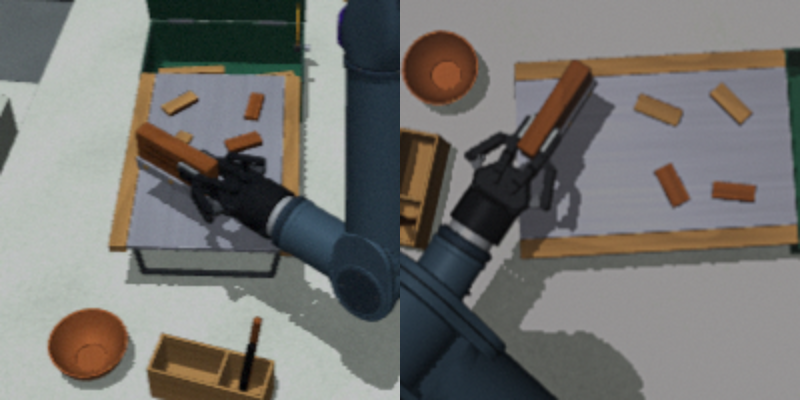

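Held horizontally with the shoe down, over the free end and clear of the chips. Lowering.

{"fn": "play_rows", "kwargs": {"commands": [0, 10, 20, 0, 0, 0, 20, 0, 0, 0, 0, 0, 20, 0, 0, 0, 0, 0, 15, 0, 0, 0, 0, 0, 0, 0, 0, 0, 0, 0, 0, 0, 0, 0, 0, 0]}}

```text
clock: 15.75
tool_pos: [0.5721, 0.1863, 0.1966]
ee_rot: [61.8, 89.6, 30.4]
contact_force: [1.4, -0.1, -2.8]
finger_gap: 0.0267
grip_force: 100.1
```

```bash
python3 - <<'E'
from h import *
S=r.get_state();print(S['qpos'].round(1),S['tool_pos'],S['contact_force'])
print(R.from_euler('xyz',S['ee_rot'],degrees=True).as_matrix().round(3))
E
```

```text
[-43.   55.6 -14.3 118.3  99.  100.8 -81.8] [0.57208528 0.18634949 0.19659551] [ 1.39111786 -0.09968023 -2.75714658]
[[ 0.006  0.521  0.854]
 [ 0.003  0.854 -0.521]
 [-1.     0.006  0.003]]
```

{"fn": "play_rows", "kwargs": {"commands": [4, 0, 0, 0, 0, 0, 4, 0, 0, 0, 0, 0, 0, 0, 0, 0, 0, 0, 0, 0, 0, 0, 0, 0]}}

```text
clock: 16.15
tool_pos: [0.5718, 0.1861, 0.1872]
ee_rot: [60.2, 89.7, 28.9]
contact_force: [-0.7, -0.6, -2.9]
finger_gap: 0.0272
grip_force: 100.1
```

{"fn": "play_rows", "kwargs": {"commands": [3, 0, 0, 0, 0, 0, 0, 0, 0, 0, 0, 0, 3, 0, 0, 0, 0, 0, 0, 0, 0, 0, 0, 0]}}

```text
clock: 16.55
tool_pos: [0.5717, 0.1861, 0.1806]
ee_rot: [61.5, 89.8, 30.1]
contact_force: [-0.3, -0.1, -4.0]
finger_gap: 0.0268
grip_force: 100.1
```

{"fn": "play_rows", "kwargs": {"commands": [3, 0, 0, 0, 0, 0, 0, 0, 0, 0, 0, 0, 0, 0, 0, 0, 0, 0]}}

```text
clock: 16.85
tool_pos: [0.5718, 0.1861, 0.178]
ee_rot: [60.7, 89.7, 29.4]
contact_force: [-0.2, -0.3, -3.3]
finger_gap: 0.027
grip_force: 100.1
```

{"fn": "play_rows", "kwargs": {"commands": [3, 0, 0, 0, 0, 0, 0, 0, 0, 0, 0, 0, 0, 0, 0, 0, 0, 0]}}

```text
clock: 17.15
tool_pos: [0.5718, 0.1861, 0.1749]
ee_rot: [61.5, 89.7, 30.1]
contact_force: [-1.0, 0.5, -3.8]
finger_gap: 0.0269
grip_force: 100.0
```

{"fn": "play_rows", "kwargs": {"commands": [2, 0, 0, 0, 0, 0, 0, 0, 0, 0, 0, 0, 0, 0, 0, 0, 0, 0]}}

```text
clock: 17.45
tool_pos: [0.5718, 0.1862, 0.1747]
ee_rot: [37.9, 89.6, 6.5]
contact_force: [-4.0, 0.9, 5.4]
finger_gap: 0.0272
grip_force: 100.4
```

{"fn": "play_rows", "kwargs": {"commands": [2, 0, 0, 0, 0, 0, 0, 0, 0, 0, 0, 0, 0, 0, 0, 0, 0, 0]}}

```text
clock: 17.75
tool_pos: [0.5718, 0.1862, 0.1746]
ee_rot: [26.9, 89.3, -4.5]
contact_force: [-8.0, 1.6, 14.4]
finger_gap: 0.0273
grip_force: 100.8
```

Contact at TCP z 0.175, which matches a grip 55 mm above the shoe. I ease off, release and rise straight up.

{"fn": "play_rows", "kwargs": {"commands": [-3, 0, 0, 0, 0, 0, 0, 0, 0, 0, 0, 0, 0, 0, 0, 0, 0, 0]}}

```text
clock: 18.05
tool_pos: [0.5719, 0.1863, 0.1747]
ee_rot: [50.9, 89.7, 19.5]
contact_force: [-3.3, 1.5, 4.1]
finger_gap: 0.027
grip_force: 100.2
```

{"fn": "play_rows", "kwargs": {"commands": [0, 0, 0, 0, 0, 0, 0, 0, 0, 0, 0, 0, 0, 0, 0, 0, 0, 0, 0, 0, 0, 0, 0, 0, 0, 0, 0, 0, 0, 0], "fingers": -0.7}}

```text
clock: 18.55
tool_pos: [0.5718, 0.186, 0.174]
ee_rot: [61.0, 89.7, 29.6]
contact_force: [0.1, -0.5, -0.2]
finger_gap: 0.0727
grip_force: 0.0
```

{"fn": "play_rows", "kwargs": {"commands": [-10, 0, 0, 0, 0, 0, -20, 0, 0, 0, 0, 0, -30, 0, 0, 0, 0, 0, -40, 0, 0, 0, 0, 0, -40, 0, 0, 0, 0, 0, -40, 0, 0, 0, 0, 0, 0, 0, 0, 0, 0, 0]}}

```text
clock: 19.25
tool_pos: [0.5713, 0.1859, 0.3601]
ee_rot: [63.6, 89.2, 32.2]
contact_force: [1.1, -0.4, -0.6]
finger_gap: 0.0729
grip_force: 0.0
```

```bash
python3 - <<'E'
from h import *
S=r.get_state();print(S['qpos'].round(1),S['tool_pos'],S['contact_force'])
print(R.from_euler('xyz',S['ee_rot'],degrees=True).as_matrix().round(3))
s=r.get_image("side");cv2.imwrite("pics/side6.png",s[...,::-1]);t=r.get_image("top");cv2.imwrite("pics/top6.png",t[...,::-1])
cv2.imwrite("pics/c6.png",np.hstack([cv2.resize(s[150:350,150:350,::-1],(400,400)),cv2.resize(t[110:310,140:340,::-1],(400,400))]))
E
```

```text
[-41.7  34.9 -16.4 121.8  97.1  97.4 -65.6] [0.5712641  0.18586714 0.36005431] [ 1.13056402 -0.38657908 -0.5985491 ]
[[ 0.012  0.521  0.854]
 [ 0.007  0.854 -0.521]
 [-1.     0.012  0.006]]
```

View pics/c6.png

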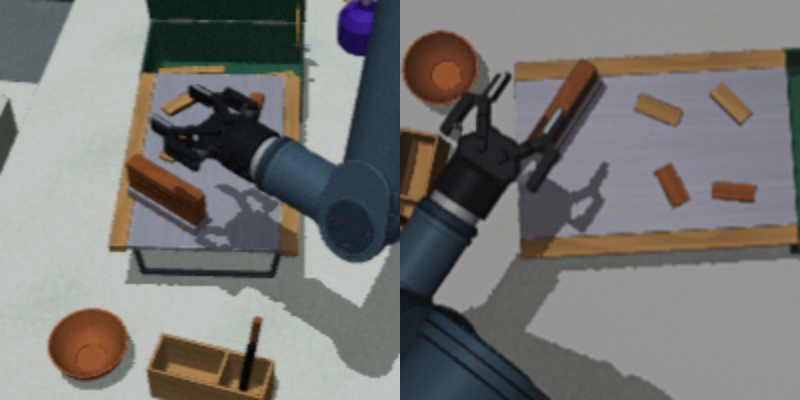

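The scraper stands upright on its shoe, with its top edge at top-crop (535–595, 65–150). I turn the tool to vertical and regrip at mid-length.

{"fn": "play_rows", "kwargs": {"commands": [0, 0, 0, 0, 0.143, 0, 0, 0, 0, 0, 0.143, 0, 0, 0, 0, 0, 0.143, 0, 0, 0, 0, 0, 0.143, 0, 0, 0, 0, 0, 0.143, 0, 0, 0, 0, 0, 0.143, 0, 0, 0, 0, 0, 0.143, 0, 0, 0, 0, 0, 0.143, 0, 0, 0, 0, 0, 0.143, 0, 0, 0, 0, 0, 0.143, 0, 0, 0, 0, 0, 0.143, 0, 0, 0, 0, 0, 0, 0]}}

```text
clock: 20.55
tool_pos: [0.5737, 0.1812, 0.3514]
ee_rot: [179.9, -0.3, 148.1]
contact_force: [0.5, -1.1, -1.5]
finger_gap: 0.0722
grip_force: 0.0
```

```bash
python3 - <<'E'
from h import *
S=r.get_state();print(S['qpos'].round(1),S['tool_pos'],S['ee_rot'])
t,h=hsv("top");H,Sa,V=h[...,0],h[...,1],h[...,2]
m=(H<22)&(Sa>90)&(V>40)
m[:140]=0;m[240:]=0;m[:,:200]=0;m[:,330:]=0
for c in rects(m):
    rc=cv2.minAreaRect((plane("top",c,.129)[:,:2]*1000).astype(np.float32));print(c.mean(0).round(),np.round(rc[0],0),np.round(rc[1],0),round(rc[2]))
# measured chips in table frame (first look)
t=np.radians(4.8);ex=np.array([np.cos(t),np.sin(t)]);ey=np.array([-ex[1],ex[0]])
for n,p,l,w,a in (("a",(495.8,-77.4),60,25,86),("b",(502.5,11.7),58,26,30.4),("c",(612,34.6),65,26,70),("d",(624.9,-70.3),61,24,45.9)):
    d=np.array(p)-[551.5,37.5];print(n,(d@ex).round(),(d@ey).round())
E
```

```text
[ -0.4  23.7 -29.4  87.3  11.7  72.2  26.8] [0.57371421 0.18124122 0.35142966] [179.93364603  -0.25214675 148.1440585 ]
[209. 234.] [407. 195.] [26. 57.] 2
[305. 228.] [429. -71.] [ 27. 146.] 5
[306. 205.] [496. -77.] [60. 23.] 86
[275. 202.] [502.  12.] [57. 26.] 30
[269. 164.] [612.  35.] [66. 26.] 69
[305. 162.] [625. -70.] [61. 23.] 46
[277. 143.] [672.   9.] [ 30. 299.] 2
a -65.0 -110.0
b -51.0 -22.0
c 60.0 -8.0
d 64.0 -114.0
```

{"fn": "play_rows", "kwargs": {"commands": [-30, 3, 0, 0, 0, 0, 0, 0, 40, 0, 0, 0, 0, 0, 40, 0, 0, 0, 0, 0, 40, 0, 0, 0, 0, 0, 40, 0, 0, 0, 0, 0, 25, 0, 0, 0, 0, 0, 0, 0, 0, 0, 0, 0, 0, 0, 0, 0], "fingers": -1}}

```text
clock: 21.4
tool_pos: [0.5977, 0.1748, 0.1694]
ee_rot: [179.8, 0.0, 148.8]
contact_force: [0.0, 0.7, 0.9]
finger_gap: 0.0855
grip_force: 0.0
```

{"fn": "play_rows", "kwargs": {"commands": [0, 0, 0, 0, 0, 0, 0, 0, 0, 0, 0, 0, 0, 0, 0, 0, 0, 0, 0, 0, 0, 0, 0, 0, 0, 0, 0, 0, 0, 0, 0, 0, 0, 0, 0, 0, 0, 0, 0, 0, 0, 0], "fingers": 1, "squeeze": 80}}

```text
clock: 22.1
tool_pos: [0.599, 0.1731, 0.1699]
ee_rot: [179.8, 0.0, 148.6]
contact_force: [-2.4, -2.1, 6.7]
finger_gap: 0.0272
grip_force: 79.4
```

{"fn": "play_rows", "kwargs": {"commands": [0, 0, -3, 0, 0, 0, 0, 0, 0, 0, 0, -0.126, 0, 0, 0, 0, 0, -0.126, 0, 0, 0, 0, 0, -0.126, 0, 0, 0, 0, 0, -0.126, 0, 0, 0, 0, 0, -0.126, 0, 0, 0, 0, 0, 0, 0, 0, 0, 0, 0, 0]}}

```text
clock: 22.9
tool_pos: [0.5983, 0.1731, 0.1716]
ee_rot: [179.8, 0.1, -175.5]
contact_force: [0.3, -0.6, -2.8]
finger_gap: 0.0273
grip_force: 78.8
```

```bash
python3 - <<'E'
from h import *
S=r.get_state();print(S['qpos'].round(1),S['tool_pos'],S['ee_rot'],S['contact_force'])
s=r.get_image("side");t=r.get_image("top")
cv2.imwrite("pics/c7.png",np.hstack([cv2.resize(s[150:350,150:350,::-1],(400,400)),cv2.resize(t[110:310,160:360,::-1],(400,400))]))
E
```

```text
[  3.7  37.5 -34.4  94.6  24.5  55.5  55.3] [0.59832873 0.173062   0.17156356] [ 1.79805739e+02  7.84815377e-02 -1.75476200e+02] [ 0.33063742 -0.60864715 -2.82223447]
```

View pics/c7.png

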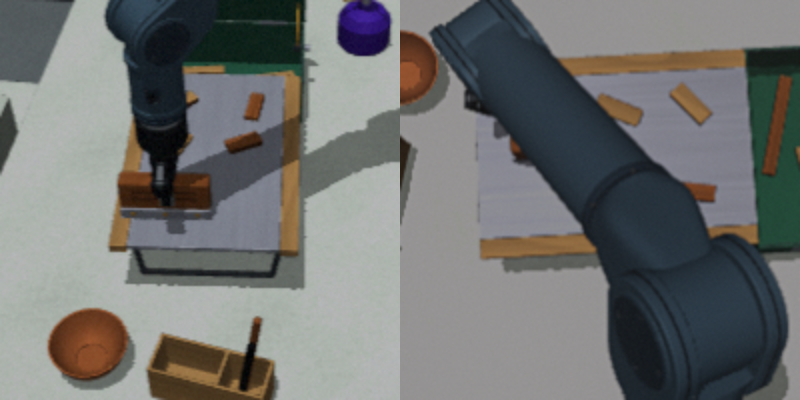

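The grip is at mid-length with the shoe just above the table. Wiping the +x lane.

{"fn": "play_rows", "kwargs": {"commands": [0, -10, 1, 0, 0, 0, 0, -20, 0, 0, 0, 0, 0, -20, 0, 0, 0, 0, 0, -20, 0, 0, 0, 0, 0, -20, 0, 0, 0, 0, 0, -20, 0, 0, 0, 0, 0, -20, 0, 0, 0, 0, 0, -20, 0, 0, 0, 0, 0, -20, 0, 0, 0, 0, 0, -20, 0, 0, 0, 0, 0, -20, 0, 0, 0, 0, 0, -15, 0, 0, 0, 0]}}

```text
clock: 24.2
tool_pos: [0.6171, -0.0535, 0.1702]
ee_rot: [179.9, 0.1, -175.4]
contact_force: [0.1, 0.7, -3.7]
finger_gap: 0.027
grip_force: 79.0
```

{"fn": "play_rows", "kwargs": {"commands": [0, -12, 0, 0, 0, 0, 0, -12, 0, 0, 0, 0, 0, -12, 0, 0, 0, 0, 0, -12, 0, 0, 0, 0, 0, -12, 0, 0, 0, 0, 0, -12, 0, 0, 0, 0, 0, -12, 0, 0, 0, 0, 0, -12, 0, 0, 0, 0, 0, -6, 0, 0, 0, 0, 0, 0, 0, 0, 0, 0, 0, 0, 0, 0, 0, 0]}}

```text
clock: 25.3
tool_pos: [0.6256, -0.1526, 0.17]
ee_rot: [179.8, 0.1, -175.3]
contact_force: [-0.3, -0.3, -2.8]
finger_gap: 0.0272
grip_force: 79.2
```

```bash
python3 - <<'E'
from h import *
S=r.get_state();print(S['qpos'].round(1),S['tool_pos'],S['ee_rot'],S['contact_force'])
d=S['tool_pos'][:2]*1000-[551.5,37.5];t=np.radians(4.8);print(d@[np.cos(t),np.sin(t)],d@[-np.sin(t),np.cos(t)])
s=r.get_image("side");t=r.get_image("top")
cv2.imwrite("pics/c8.png",np.hstack([cv2.resize(s[130:290,180:340,::-1],(400,400)),cv2.resize(t[110:270,260:420,::-1],(400,400))]))
E
```

```text
[ 31.9  39.1 -32.8  91.3  23.9  56.6  86.4] [ 0.6256301  -0.15258269  0.17004267] [ 1.79818610e+02  1.44198210e-01 -1.75264788e+02] [-0.26862272 -0.34070371 -2.76853801]
57.96440129086682 -195.61908769375003
```

View pics/c8.png

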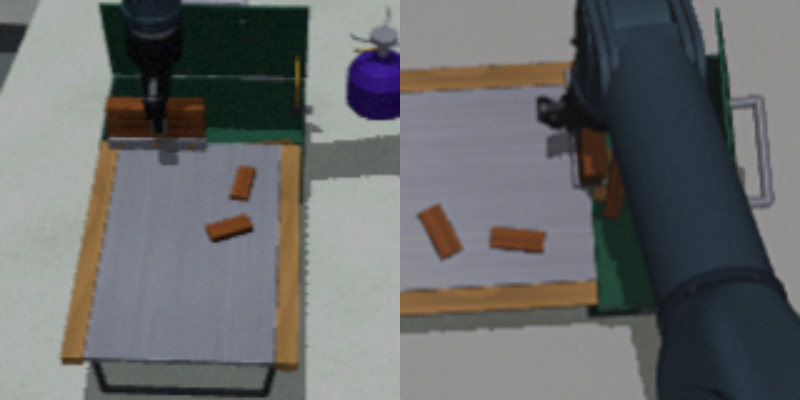

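Both tan chips are off the table, and the two brown ones remain at side crop (243,183) and (230,227). I go back and across for the second lane.

{"fn": "play_rows", "kwargs": {"commands": [0, 42, 0, 0, 0, 0, 0, 42, 0, 0, 0, 0, 0, 42, 0, 0, 0, 0, 0, 42, 0, 0, 0, 0, 0, 42, 0, 0, 0, 0, 0, 42, 0, 0, 0, 0, 0, 10, 0, 0, 0, 0, 38, 0, 0, 0, 0, 0, 38, 0, 0, 0, 0, 0, 38, 0, 0, 0, 0, 0, 0, 0, 0, 0, 0, 0]}}

```text
clock: 26.5
tool_pos: [0.4853, 0.0986, 0.1703]
ee_rot: [180.0, -0.1, -175.1]
contact_force: [0.6, 0.7, -2.8]
finger_gap: 0.0272
grip_force: 79.9
```

```bash
python3 - <<'E'
from h import *
S=r.get_state();print(S['qpos'].round(1),S['tool_pos'],S['ee_rot'],S['contact_force'])
d=S['tool_pos'][:2]*1000-[551.5,37.5];t=np.radians(4.8);print(d@[np.cos(t),np.sin(t)],d@[-np.sin(t),np.cos(t)])
s=r.get_image("side");cv2.imwrite("pics/s9.png",s[...,::-1]);t=r.get_image("top");cv2.imwrite("pics/t9.png",t[...,::-1])
E
```

```text
[ 13.3  26.8 -37.3 113.3  21.8  47.   58.7] [0.48534193 0.09864399 0.17031285] [ 1.79959130e+02 -9.80772295e-02 -1.75098473e+02] [ 0.62754612  0.74825215 -2.76795817]
-60.80964423672592 66.46551414132263
```

{"fn": "play_rows", "kwargs": {"commands": [0, -12, 0, 0, 0, 0, 0, -20, 0, 0, 0, 0, 0, -20, 0, 0, 0, 0, 0, -20, 0, 0, 0, 0, 0, -20, 0, 0, 0, 0, 0, -20, 0, 0, 0, 0, 0, -20, 0, 0, 0, 0, 0, -20, 0, 0, 0, 0, 0, -15, 0, 0, 0, 0]}}

```text
clock: 27.5
tool_pos: [0.5051, -0.0698, 0.1698]
ee_rot: [179.8, 0.2, -175.4]
contact_force: [0.4, 1.5, -3.1]
finger_gap: 0.0273
grip_force: 79.9
```

{"fn": "play_rows", "kwargs": {"commands": [0, -12, 0, 0, 0, 0, 0, -12, 0, 0, 0, 0, 0, -12, 0, 0, 0, 0, 0, -12, 0, 0, 0, 0, 0, -12, 0, 0, 0, 0, 0, -12, 0, 0, 0, 0, 0, -12, 0, 0, 0, 0, 0, -10, 0, 0, 0, 0, 0, 0, 0, 0, 0, 0, 0, 0, 0, 0, 0, 0]}}

```text
clock: 28.5
tool_pos: [0.5119, -0.1615, 0.1698]
ee_rot: [179.8, 0.1, -175.3]
contact_force: [-0.3, -1.0, -2.3]
finger_gap: 0.0273
grip_force: 80.1
```

{"fn": "play_rows", "kwargs": {"commands": [0, 40, 0, 0, 0, 0, 0, 40, 0, 0, 0, 0, 0, 40, 0, 0, 0, 0, 0, 40, 0, 0, 0, 0, 0, 40, 0, 0, 0, 0, 0, 40, 0, 0, 0, 0, 0, 40, 0, 0, 0, 0, 0, 0, 0, 0, 0, 0]}}

```text
clock: 29.3
tool_pos: [0.4874, 0.1261, 0.1714]
ee_rot: [179.5, 0.2, -174.7]
contact_force: [-0.9, -0.3, -3.7]
finger_gap: 0.0275
grip_force: 80.5
```

```bash
python3 - <<'E'
from h import *
S=r.get_state();print(S['tool_pos'],S['ee_rot'],S['contact_force'])
s=r.get_image("side");t=r.get_image("top")
cv2.imwrite("pics/c10.png",np.hstack([cv2.resize(s[130:290,180:340,::-1],(400,400)),cv2.resize(t[110:270,260:420,::-1],(400,400))]))
E
```

```text
[0.4873855  0.12608689 0.171393  ] [ 179.52529331    0.22411108 -174.66620831] [-0.94287096 -0.31455063 -3.67591074]
```

View pics/c10.png

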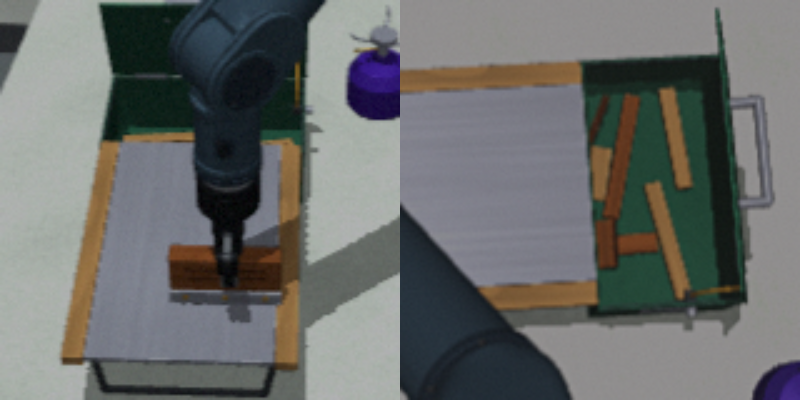

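All four chips are in the bin, at crop (598,118), (600,172), (607,243) and (637,243), and the table is clean. I set the scraper down and release it.

{"fn": "play_rows", "kwargs": {"commands": [0, 0, 1, 0, 0, 0, 0, 0, 1, 0, 0, 0, 0, 0, 0, 0, 0, 0, 0, 0, 0, 0, 0, 0]}}

```text
clock: 29.8
tool_pos: [0.4887, 0.1176, 0.1696]
ee_rot: [179.8, 0.1, -175.3]
contact_force: [-5.7, 0.4, 11.2]
finger_gap: 0.0272
grip_force: 82.2
```

{"fn": "play_rows", "kwargs": {"commands": [0, 0, -1, 0, 0, 0, 0, 0, 0, 0, 0, 0, 0, 0, 0, 0, 0, 0]}}

```text
clock: 30.1
tool_pos: [0.4891, 0.117, 0.1697]
ee_rot: [179.9, 0.1, -175.4]
contact_force: [0.2, -1.2, 1.2]
finger_gap: 0.0269
grip_force: 81.0
```

{"fn": "play_rows", "kwargs": {"commands": [0, 0, 0, 0, 0, 0, 0, 0, 0, 0, 0, 0, 0, 0, 0, 0, 0, 0, 0, 0, 0, 0, 0, 0, 0, 0, 0, 0, 0, 0], "fingers": -1}}

```text
clock: 30.6
tool_pos: [0.4889, 0.1181, 0.1697]
ee_rot: [179.8, 0.1, -175.3]
contact_force: [0.7, 0.3, 0.9]
finger_gap: 0.0856
grip_force: 0.0
```

{"fn": "play_rows", "kwargs": {"commands": [0, 0, -10, 0, 0, 0, 0, 0, -20, 0, 0, 0, 0, 0, -30, 0, 0, 0, 0, 0, -40, 0, 0, 0, 0, 0, -40, 0, 0, 0, 0, 40, 0, 0, 0, 0, 0, 40, 0, 0, 0, 0, 0, 40, 0, 0, 0, 0, 0, 40, 0, 0, 0, 0, 0, 0, 0, 0, 0, 0, 0, 0, 0, 0, 0, 0]}}

```text
clock: 31.7
tool_pos: [0.4749, 0.2779, 0.3106]
ee_rot: [179.8, 0.1, -175.1]
contact_force: [0.7, -1.5, -0.4]
finger_gap: 0.0857
grip_force: 0.0
```

```bash
python3 - <<'E'
from h import *
s=r.get_image("side");t=r.get_image("top")
cv2.imwrite("pics/c11.png",np.hstack([cv2.resize(s[120:320,170:370,::-1],(400,400)),cv2.resize(t[110:310,200:400,::-1],(400,400))]))
E
```

```text
(no output)
```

View pics/c11.png

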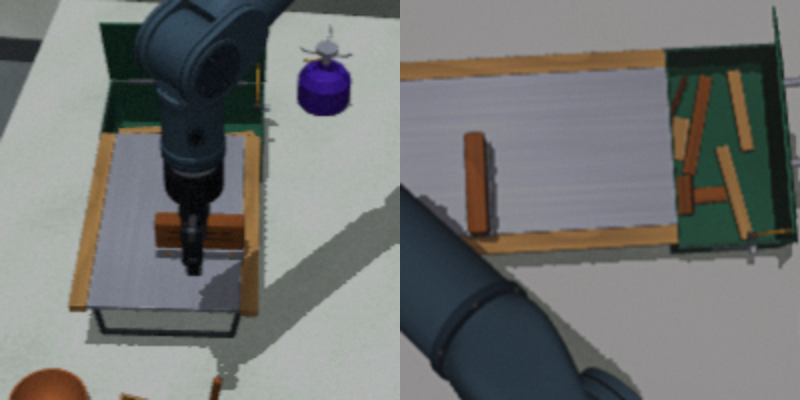

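The scraper stands free on its shoe at top-crop (477,183), all four chips are in the bin, the lid is up and the hand is clear.

```bash
python3 -c "
from workcell import r
print(r.job_done())"
```

```text
the job is handed in; nothing more can be done
None
```

I handed the job in: the lid is propped open at about 73°, all four chips are in the bin, and the scraper stands released on its shoe on the table; the hand-in call returned no verdict.

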